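Shut the hardware caddy and hold it up

ROBOT

A 7-joint arm with a two-finger parallel gripper is mounted at the origin on the work surface. World frame = base frame: x ahead of the robot, y to its left, z up, the work surface at z = 0. Lengths are in m, angles in rad, forces in N, time in s.
With the tool pointing down it reaches from about 0.375 to 0.925 m from the base axis. Payload 3.1 kg.
Tool frame: the origin (TCP) lies between the finger pads; the fingertips stand 19 mm ahead of it and the grasp point (between the pads) is the TCP; z points along the fingers, y is the line along which they close (so a half turn about z gives the same grasp; the last joint's range is limited). The gripper opens to 85 mm and grips with 20 to 120 N. Pads are 22 mm wide; open, the fingers measure 114 mm over their backs; the gripper's body (76 mm by 85 mm) begins 54 mm behind the grasp point. The pads swing forward as they close: fully open they stand 13 mm farther back than shut.
Start: joints at [1.154, 0.383, 0.044, 1.598, -0.018, 1.161, -0.05], TCP at [0.204, -0.617, 0.25] pointing down, gripper open.
Joint ranges: [-2.61, 2.61], [-0.41, 2.15], [-1.48, 1.57], [0, 2.5], [-1.57, 4.71], [0.05, 1.97], [-2.85, 2.85]. Speed limits (rad/s): [2.79, 2.79, 3.14, 3.14, 3.14, 3.14, 3.14].

INTERFACE

Orientations are given as a unit quaternion [x, y, z, w].
In Python, from bench import move_ptp, movel, move_j, move_gripper, pause, inverse_kinematics, read_camera, camera_params, MotionError, sign_off, look_for, tip_of, read_time_s, read_qpos, read_joint_vel, read_effort, read_eef_pos, read_tcp_rot, read_ft_force, read_ft_torque, read_finger_gap, read_grasp_force gives the robot as it stands. Calls block until the motion is done:
- move_ptp(position, orientation): joint-space move of the TCP to a pose.
- movel(position, orientation=None, speed=0.15): straight line of the TCP; orientation=None keeps the orientation; speed is the mean speed in m/s.
- move_j(angles): joint-space move.
- move_gripper(opening, effort=None): finger opening in m; effort is the grip in N (None keeps the last); returns when the fingers have stopped.
- pause(seconds).
- inverse_kinematics(position, orientation): joint angles nearest the present ones, or None.
- read_camera(name): name is "scene" or "top" or "wrist"; returns the picture (384x512x3 uint8, red, green, blue); there is no depth.
- camera_params(name): a dict with "K" (3x3 intrinsics, pixels), "dist_coeffs" ([k1, k2, p1, p2, k3] as OpenCV has them; the pictures are not rectified), "camera_from_world" (4x4, takes a point from world to camera coordinates). Camera axes: x right, y down, z forward; pixel columns grow to the right and rows downward; lengths in m; the calibration is good to about 2 mm. A picture is of the moment at which its call begins: read the wrist's pose just before it. camera_params takes no time and is no camera call; for the wrist camera it gives the pose at the moment of the call.
A pose or a line that the arm cannot do raises MotionError and nothing moves.
- sign_off(): hands the job in; it is judged then, once.
Trained networks look in the newest picture that a camera, given by its name, has taken for a name from the list of things; names that differ only in an ending like _2 or _b are one class to them, and where a whole thing is asked for, a point or a joint stands for the part that bears it (a point fixed in the world has none). Each returns a list of dicts, best first, with "confidence" (0 to 1); they miss things now and then, are a little off and sometimes report something else, mostly with a low value. They report only what shows in the picture. A call takes as long as a camera call. They do not tell look-alikes from the thing itself.
- look_for(camera, name): "at" ([column, row] in pixels, amid what is visible of it).
- tip_of(camera, name): "at" ([column, row] in pixels: a listed point, or the origin of a listed thing).
Readings, each from a call of its own:
- read_time_s(): time.
- read_qpos(): joint angles.
- read_joint_vel(): joint speeds.
- read_effort(): joint torques, N m.
- read_eef_pos(): TCP position.
- read_tcp_rot(): TCP orientation.
- read_ft_force(): force on the tool from outside, world axes, zero at the start.
- read_ft_torque(): the same for the moment, N m.
- read_finger_gap(): finger opening in m.
- read_grasp_force(): force on a finger pad.
Only numpy, scipy, OpenCV 4.12 (cv2) and the standard library are available. Lean on these libraries where they do the work, as an engineer would, in place of code of your own. Each camera call takes 0.05 s, during which the arm holds its last target. There are 200 camera calls.

TASK

Gently lower the hinged lid of the plywood caddy until it is fully shut, without slamming it. Then take the caddy by its grip bar, lift it about ten centimetres clear of the bench and keep it level and still in the air, with the tin still standing in its open tray; leave the other things on the bench alone. Finish while holding the caddy up: do not set it down or let go.

Things in the scene. Friction and masses are not known exactly. Their poses are not given: they have to be found in the camera images.
- caddy: loose plywood caddy: box 180 (x) x 220 (y) x 75 mm, walls and floor 9 mm, a 12 mm middle board along y; 0.45 to 0.7 kg. Origin: centre of its underside; z up. The -x half, towards the robot, is the hardware box under the lid; the +x half is an open tray (inside 75 x 202 mm, 66 mm deep). Yaw within about 35 degrees of the robot's axes. Light: pressing the lid hard can shift it.
- handle (a point): centre of the caddy's plywood grip bar: along the caddy's y, 178 mm long, 18 mm wide (caddy x), 24 mm tall, its centre 128 mm above the caddy's underside, at caddy x = y = 0. It stands on two posts 28 mm wide, centred 75 mm either side, so about 120 mm between them is free under the bar; the gap down to the shut lid is 34 mm.
- lid (a joint): angle of the caddy's white lid (rad): 0 is shut, flat on the rim; starts open at 0.7 to 1.3. The stiff hinge (0.05 N m) holds it at any angle, so it must be pushed all the way down, with about 1 N near the free edge; no latch; stays shut when lifted.
- lid_hinge (a point): middle of the lid's hinge line, along the caddy's y, at caddy x = -90 mm, 75.5 mm above its underside. The lid is a plain board 82 mm (hinge to free edge) x 220 x 6 mm, its underside on the hinge line. Shut, it points to the caddy's +x, its free edge 8 mm short of the middle; open, the free edge is raised and its top face looks to the caddy's -x and up.
- lid_edge (a point): middle of the free edge of the lid, on its top face: 82 mm from the hinge line.
- tin: closed steel tin with a paper label, 52 mm in diameter, 60 mm tall, 130 g, standing loose in the caddy's open tray. Origin: centre of its underside.
- drill: bystander: cordless drill standing on its battery, 78 x 120 mm foot, 171 mm tall. Origin: centre of its underside.
- glue: bystander: yellow glue bottle, 68 mm in diameter, 180 mm tall. Origin: centre of its underside.
- offcuts: bystander: heavy stack of white board offcuts, 160 x 110 x 53 mm, does not move. Origin: centre of its underside.
Mind the look-alikes: they are no part of the job. Of the things shaped like the tin, the steel one is meant.

How it is judged:
By the outcome, as a careful person would: the job done as asked, in the order asked, and still so for the second after the job is handed in, while the arm keeps its last pose, push and grip.
It also fails if it takes over 48 s, if anything falls off the work surface, if the arm or the gripper's body presses on something with over 40 N, if the wrist force passes 120 N, or if a joint passes its speed limit or range.

## Working session

There is one attempt and no reset: what is moved stays moved. The work goes in short steps, each a Python script; the robot and the scene stay as the last script left them, time stands still between calls to the robot, and variables do not carry over. Pictures are saved under pics/ and viewed, at most 10 in all, crops included, and the job is handed in when it is done.

```bash
mkdir -p pics; ls; python3 - <<'E'
from bench import *
import cv2,numpy as np
a=read_camera("scene");b=read_camera("top")
cv2.imwrite("pics/s.png",cv2.resize(a[:,:,::-1],(800,600)));cv2.imwrite("pics/t.png",cv2.resize(b[:,:,::-1],(800,600)))
for c in ("scene","top"):
  P=camera_params(c);print(c,np.round(P["K"],1).tolist(),P["dist_coeffs"],np.round(P["camera_from_world"],3).tolist())
  for n in ("handle","lid_hinge","lid_edge","tin","caddy","drill","glue","offcuts"):
    print(n,[(np.round(d["at"],1).tolist(),round(d["confidence"],2)) for d in tip_of(c,n)[:3]])
print(read_time_s())
E
```

```text
pics
scene [[440.5, 0.0, 255.8], [0.0, 440.5, 189.7], [0.0, 0.0, 1.0]] [-0.05467422  0.          0.          0.          0.        ] [[-0.361, 0.932, 0.019, 0.21], [0.643, 0.264, -0.719, -0.316], [-0.675, -0.247, -0.695, 1.721], [0.0, 0.0, 0.0, 1.0]]
handle [([250.6, 186.8], 0.6)]
lid_hinge [([275.3, 188.9], 0.62), ([401.3, 240.3], 0.53)]
lid_edge [([261.0, 174.3], 0.5)]
tin [([229.6, 209.4], 0.72), ([248.7, 222.8], 0.72), ([167.1, 248.1], 0.68)]
caddy [([247.6, 220.9], 0.8)]
drill [([119.2, 179.1], 0.73)]
glue [([403.3, 237.5], 0.68)]
offcuts [([156.0, 143.0], 0.83), ([119.8, 181.9], 0.18)]
top [[392.9, 0.0, 250.6], [0.0, 392.9, 194.3], [0.0, 0.0, 1.0]] [-0.12200349  0.          0.          0.          0.        ] [[-0.01, -1.0, 0.022, -0.015], [-0.988, 0.006, -0.157, 0.601], [0.156, -0.023, -0.987, 1.222], [0.0, 0.0, 0.0, 1.0]]
handle [([244.8, 184.0], 0.76)]
lid_hinge [([229.8, 210.7], 0.81), ([115.8, 216.0], 0.4)]
lid_edge [([237.6, 195.9], 0.88)]
tin [([294.8, 134.5], 0.58), ([306.6, 172.6], 0.47), ([260.8, 186.0], 0.44)]
caddy [([243.5, 190.8], 0.64)]
drill [([378.9, 189.2], 0.72)]
glue [([115.1, 216.9], 0.59)]
offcuts [([376.8, 253.6], 0.76)]
0.9
```

View pics/s.png

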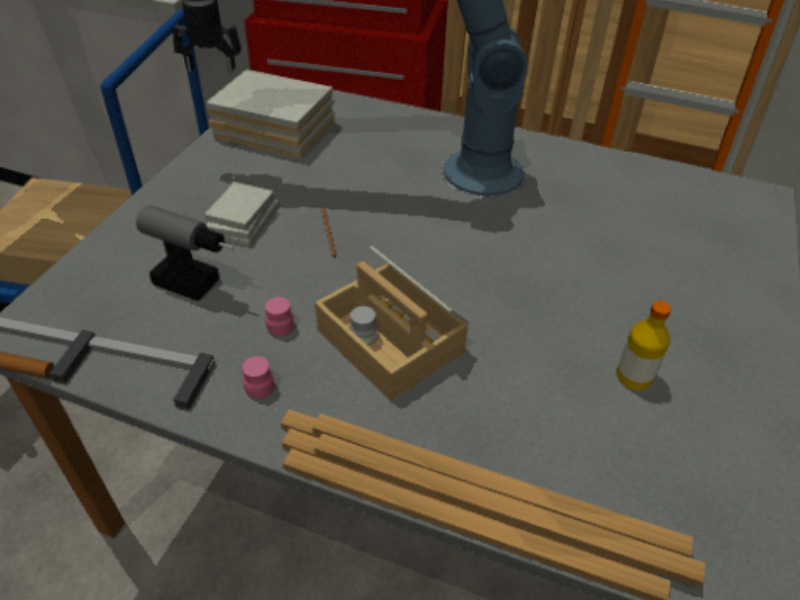

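View pics/t.png

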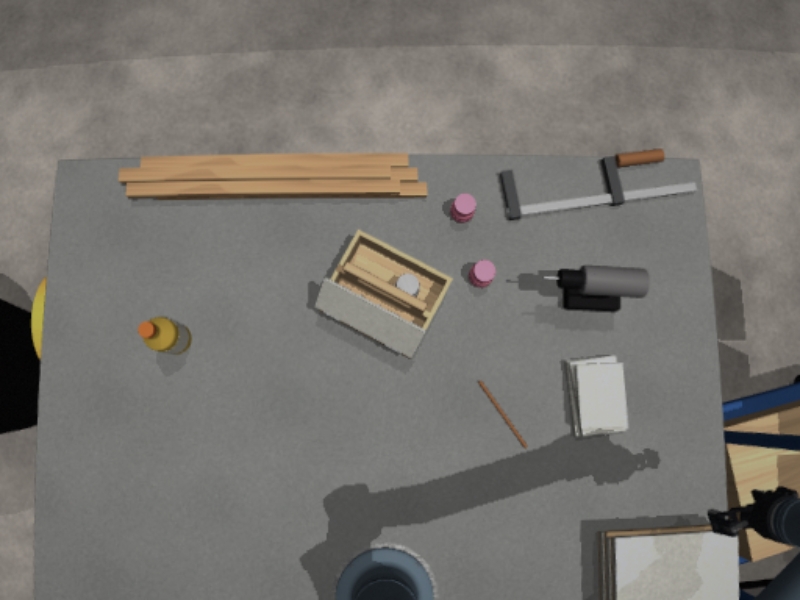

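Scene picture: the caddy is centred near (390,330) in the 800x600 picture, with its lid open at the back and the steel tin in the tray at (363,322). Two pink look-alike tins stand to the left, and the drill, glue and offcuts are well clear. The top picture shows the caddy at about (385,295), yawed about -25°. I'll fit the pose next.

```bash
cat > fit.py <<'E'
from bench import *
import cv2,numpy as np
from scipy.optimize import least_squares
def proj(c,X):
    P=camera_params(c);T=P["camera_from_world"]
    return cv2.projectPoints(np.array(X,float),cv2.Rodrigues(T[:3,:3])[0],T[:3,3],P["K"],P["dist_coeffs"])[0][:,0]
def lidp(th,r,y,h): return [-.09+r*np.cos(th)-h*np.sin(th),y,.0755+r*np.sin(th)+h*np.cos(th)]
def pts(th):
    return dict(handle=[0,0,.128],lid_hinge=[-.09,0,.0755],caddy=[0,0,0],lid_edge=lidp(th,.082,0,.006),
      pp=[.09,.11,.075],pm=[.09,-.11,.075],mp=[-.09,.11,.075],ep=lidp(th,.082,.11,.006),em=lidp(th,.082,-.11,.006))
def world(p,X):
    c,s=np.cos(p[2]),np.sin(p[2]);X=np.atleast_2d(X)
    return np.c_[p[0]+c*X[:,0]-s*X[:,1],p[1]+s*X[:,0]+c*X[:,1],X[:,2]]
E
cat > a.py <<'E'
from fit import *
k=.64
O={"scene":dict(handle=(250.6,186.8),lid_hinge=(275.3,188.9),lid_edge=(261,174.3),caddy=(247.6,220.9),pm=(317*k,303*k),pp=(390*k,375*k),mp=(466*k,322*k),em=(371*k,248*k),ep=(449*k,309*k)),
"top":dict(handle=(244.8,184),lid_hinge=(229.8,210.7),lid_edge=(237.6,195.9),caddy=(243.5,190.8),pp=(359*k,233*k),pm=(451*k,280*k),ep=(326*k,281*k),em=(425*k,325*k))}
def res(p):
    q=pts(p[3]);return np.concatenate([(proj(c,world(p,[q[n] for n in o]))-np.array(list(o.values()))).ravel() for c,o in O.items()])
r=least_squares(res,[.6,0,-.45,.9],loss="soft_l1");print(r.x,np.degrees(r.x[2:]))
print(np.round(res(r.x).reshape(-1,2),1).tolist())
p=r.x
for c in O:
    im=cv2.resize(read_camera(c)[:,:,::-1],(2048,1536))
    q=pts(p[3])
    L=[["pm","pp","mp"],["em","ep"]]
    for l in L: cv2.polylines(im,[np.int32(proj(c,world(p,[q[n] for n in l]))*4)],0,(0,255,0),1)
    for B in ([[.009,-.089,.14],[.009,.089,.14],[-.009,.089,.14],[-.009,-.089,.14]],[[.09,-.11,0],[.09,.11,0],[-.09,.11,0]],[lidp(p[3],0,-.11,.006),lidp(p[3],0,.11,.006)]):
        cv2.polylines(im,[np.int32(proj(c,world(p,B))*4)],0,(0,0,255),1)
    u,v=np.int32(proj(c,world(p,[0,0,.08]))[0]*4)
    cv2.imwrite(f"pics/f_{c}.png",im[v-290:v+290,u-390:u+390])
a,b=cv2.imread("pics/f_scene.png"),cv2.imread("pics/f_top.png")
cv2.imwrite("pics/f.png",cv2.resize(np.hstack([a[:,90:-90],b[:,90:-90]]),(800,386)))
E
python3 a.py
```

```text
[ 0.6215473  -0.00286907 -0.50794833  0.84582962] [-29.10329539  48.4624674 ]
[[-0.1, -0.5], [-1.3, -2.9], [0.7, 2.4], [2.4, -3.3], [-1.0, -1.5], [0.6, -1.5], [1.8, 1.2], [-0.1, -1.9], [1.3, 0.9], [0.7, -0.5], [1.8, 0.6], [1.5, -1.7], [1.6, -0.3], [-1.0, -2.8], [0.5, -0.7], [-1.6, -3.0], [-0.5, 3.8]]
```

View pics/f.png

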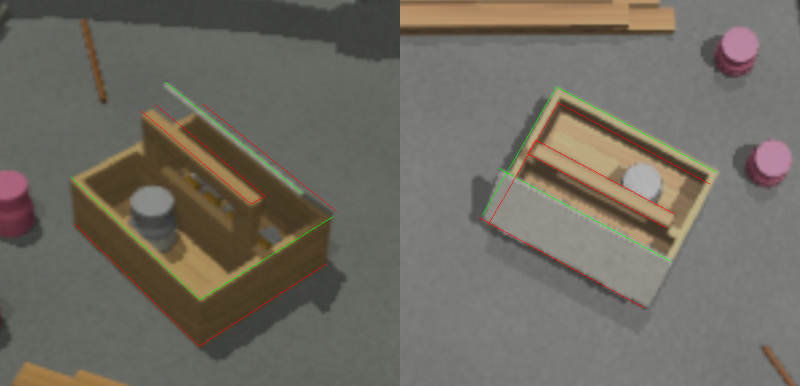

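The overlay matches the caddy in both views (rim, lid edge and bar all within about 3 mm). I'll close the lid along its arc with shut fingers.

```bash
cat > ctl.py <<'E'
from fit import *
from scipy.spatial.transform import Rotation as R
p=np.array([.6215,-.0029,-.508,.846])
def down(ang):  # tool y at world heading ang
    y=np.array([np.cos(ang),np.sin(ang),0]);z=np.array([0,0,-1.]);return R.from_matrix(np.c_[np.cross(y,z),y,z]).as_quat()
def best(pos,ang):
    c=[]
    for a in (ang,ang+np.pi):
        q=inverse_kinematics(pos,down(a))
        if q is not None: c.append((np.abs(np.array(q)-read_qpos()).max(),a))
    print("ik",np.round(c,2).tolist());return down(min(c)[1])
def W(x,y,z): return world(p,[x,y,z])[0]
E
cat > b.py <<'E'
from ctl import *
def tcp(th,r=.060,off=0):
    C=lidp(th,r,0,.006+off); return W(C[0]-.011*min(1,th/.15),0,C[2]+.019)
move_gripper(0,20)
s=W(-.13,0,.26); q=best(s,p[2]+np.pi/2)
move_ptp(s,q)
print(read_time_s(),read_ft_force())
movel(tcp(1.25,off=.012),q,.12)
for th in np.r_[np.linspace(1.1,.1,11),.04,0]:
    movel(tcp(th),q,.05);f=read_ft_force();print(round(th,2),np.round(f,2),np.round(read_eef_pos()-tcp(th),4))
    if np.linalg.norm(f)>8: break
print(read_time_s())
a=read_camera("scene");cv2.imwrite("pics/c.png",cv2.resize(a[90:250,150:350,::-1],(800,640))[:600])
E
python3 b.py
```

```text
ik [[0.88, 1.06], [2.33, 4.2]]
4.3917 [ 0.39288871 -0.5108051  -0.28451367]
1.1 [-0.15  0.28  0.27] [ 0.     -0.0001 -0.0002]
1.0 [ 0.32 -0.31 -0.15] [ 0.0001 -0.0002 -0.0002]
0.9 [ 0.74  0.01 -0.36] [ 0.0001 -0.0003 -0.0002]
0.8 [-0.06  0.45  0.53] [ 0.0001 -0.0002 -0.0003]
0.7 [ 0.61 -0.41  0.98] [ 0.0001 -0.0003 -0.0003]
0.6 [0.5  0.44 1.04] [ 0.     -0.0003 -0.0004]
0.5 [-0.57 -0.16 -0.71] [-0.     -0.0003 -0.0004]
0.4 [-0.48 -0.62  0.34] [-0.0001 -0.0002 -0.0004]
0.3 [-0.3   0.19  0.84] [-0.0001 -0.0002 -0.0004]
0.2 [ 0.09 -0.25 -0.5 ] [-0.0002 -0.0002 -0.0005]
0.1 [-0.19  0.3   0.15] [ 0.     -0.0004 -0.0004]
0.04 [ 0.37 -0.34  0.58] [ 0.0002 -0.0004 -0.0002]
0.0 [-0.28  1.6   1.39] [0.0003 0.0004 0.0002]
9.2333
```

View pics/c.png

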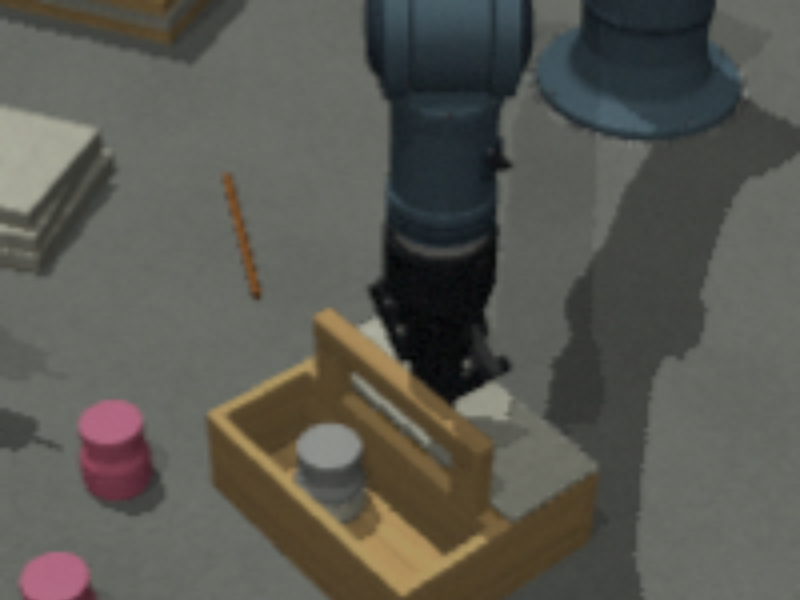

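The lid is down or nearly so: its edge shows under the bar at about (400,410), and the tin is still upright. I'll press on in small steps until the force shows firm contact.

```bash
cat > c.py <<'E'
from ctl import *
e=read_eef_pos()
def fz(): return np.mean([read_ft_force()[2] for _ in range(5)])
for i in range(10):
    e=e-[0,0,.0007];movel(e,None,.02);pause(.1);f=fz();print(i,round(f,2),round(e[2]-.019,4))
    if f>5: break
movel(e+[0,0,.03],None,.1)
u=W(-.10,0,.26);movel(u,None,.25)
for c in ("scene","top"):
    a=read_camera(c)
    for n in ("handle","lid_hinge","lid_edge","caddy"): print(c,n,[(np.round(d["at"],1).tolist(),round(d["confidence"],2)) for d in tip_of(c,n)[:1]],proj(c,world(p,pts(0)[n])).round(1))
    x,y=np.int32(proj(c,world(p,[0,0,.08]))[0]);cv2.imwrite(f"pics/d_{c}.png",cv2.resize(a[y-60:y+60,x-50:x+50,::-1],(400,480)))
cv2.imwrite("pics/d.png",np.hstack([cv2.imread(f"pics/d_{c}.png") for c in("scene","top")]))
print(read_time_s())
E
python3 c.py
```

```text
0 5.18 0.081
scene handle [([251.4, 188.0], 0.7)] [[250.5 186.2]]
scene lid_hinge [([274.1, 185.4], 0.71)] [[274. 186.]]
scene lid_edge [([254.2, 195.3], 0.6)] [[252.5 196.9]]
scene caddy [([251.9, 219.9], 0.9)] [[250.  217.6]]
top handle [([244.8, 183.5], 0.66)] [[245.5 183.5]]
top lid_hinge [] [[231.6 211.3]]
top lid_edge [([241.1, 187.8], 0.87)] [[244.1 188.4]]
top caddy [([244.5, 189.4], 0.69)] [[245.1 190.5]]
11.325
```

View pics/d.png

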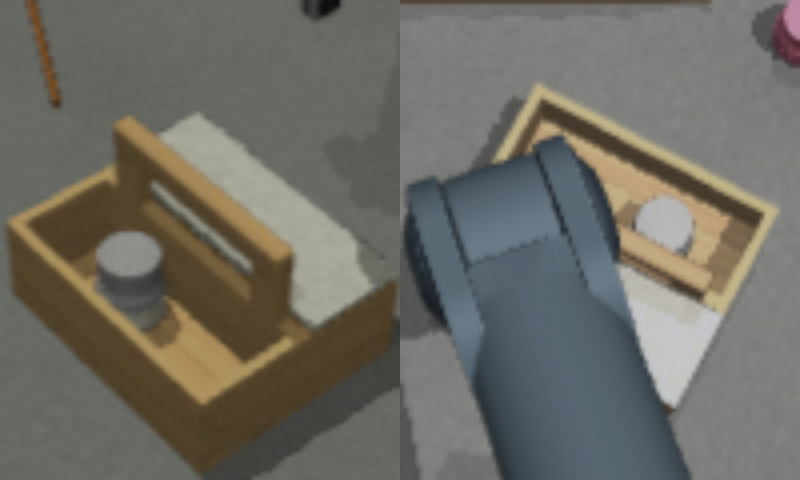

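The lid lies flat: the fingertips stopped at 0.081 m with 5 N, and the lid top should be at 0.0815 m. The caddy hasn't shifted and the tin still stands at (130,280) in the crop. Next I'll grasp the bar and lift.

```bash
cat > g.py <<'E'
from ctl import *
g=W(0,-.004,.127); u=g+[0,0,.13]
move_gripper(.06,30)
q=best(u,p[2]); move_ptp(u,q); movel(g+[0,0,.03],q,.15); movel(g,q,.06)
f0=read_ft_force();print(read_time_s(),np.round(f0,1))
move_gripper(0,80); pause(.3)
print("gap",read_finger_gap(),read_grasp_force(),np.round(read_ft_force(),1))
movel(g+[0,0,.02],q,.03);pause(.2);print("F",np.round(read_ft_force(),1),np.round(read_ft_torque(),2))
movel(g+[0,0,.102],q,.05);pause(.7)
print("F",np.round(read_ft_force(),1),np.round(read_ft_torque(),2),read_finger_gap(),read_eef_pos(),read_time_s())
for c in ("scene","top"):
    a=read_camera(c)
    x,y=np.int32(proj(c,world(p,[0,0,.18]))[0]);cv2.imwrite(f"pics/e_{c}.png",cv2.resize(a[y-60:y+84,x-60:x+60,::-1],(400,480)))
cv2.imwrite("pics/e.png",np.hstack([cv2.imread(f"pics/e_{c}.png") for c in("scene","top")]))
E
python3 g.py
```

```text
ik [[1.45, -0.51], [1.5, 2.63]]
14.6917 [0.6 0.2 0.8]
gap 0.017434090622208662 79.65296745300293 [-2.2  0.1  5. ]
F [ 0.2  0.3 -7.3] [ 0.03 -0.03 -0.02]
F [ 0.2 -0.3 -8.1] [ 0.05 -0.02  0.01] 0.01674434327605505 [ 0.61955014 -0.00637841  0.22900517] 18.9583
```

View pics/e.png

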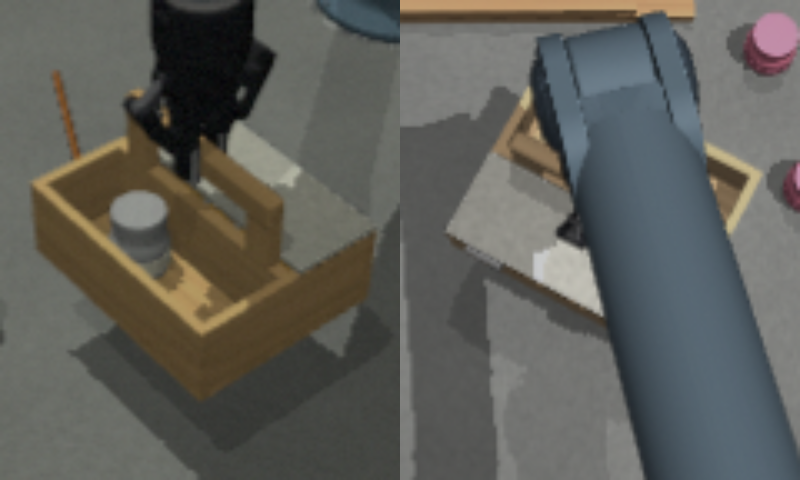

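The caddy hangs in the air with the lid shut and the tin upright at (140,225). I'll check that it's level and not drifting before signing off.

```bash
python3 - <<'E'
from ctl import *
x,y=np.int32(proj("scene",world(p,[0,0,.18]))[0])
X=[[.09,-.11,.177],[.09,.11,.177],[-.09,.11,.177],[.09,.11,.102]]
print("pred crop",((proj("scene",world(p,X))-[x-60,y-60])*3.333).round(0).tolist())
a=read_camera("scene").astype(int);pause(.8);b=read_camera("scene").astype(int)
print("diff",np.abs(a-b)[y-40:y+70,x-50:x+50].mean(),np.abs(read_joint_vel()).max(),read_finger_gap(),read_ft_force().round(1))
E
```

```text
pred crop [[32.0, 179.0], [202.0, 333.0], [378.0, 229.0], [201.0, 399.0]]
diff 1.3765757575757576 0.0021405324039222304 0.016807616642398573 [-0.4  0.5 -7.1]
```

The predicted level corners match the picture within a pixel: (35,183), (202,335), (375,232) and (202,400). The caddy is level and still.

```bash
python3 -c "
from bench import *
print(sign_off())"
```

```text
the job is handed in; nothing more can be done
None
```

I lowered the lid gently until it was shut, then lifted the caddy about 10 cm by its grip bar; it was level and still, with the steel tin standing in the tray, when I handed the job in at about 20 s.

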